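# Pack the sanding drums, line up the fastener and hold the polisher's cover shut

### The job

Pack the loose orange and green sanding drums into the two free places of the polisher's drum compartment, flat on its floor with their shafts up, beside the two things already there; then turn the yellow quarter-turn fastener until its wing lines up with the white marks on the frame, so that it fits the slot in the cover. Swing the sprung cover down over the fastener and finish while holding it with the fingers, pressed fully shut against the frame (it springs open if let go). Leave the other things on the bench where they are.

Things in the scene. Friction and masses are not known exactly. Their poses are not given: they have to be found in the camera images.
- polisher: Blue bench polisher, bolted down, z up. Origin on the bench under the centre of its open square drum compartment. Frame top 64 mm above the bench; walls 18 mm thick on three sides, on the -y side a flat lip 56 mm wide (y from -64 to -120 mm) that carries the yellow fastener. The aluminium cover is hinged along the +y side and starts open, leaning outwards.
- well (a point): Centre of the compartment's floor, 12 mm above the bench, over the polisher's origin. Inside 128 x 128 mm, 52 mm deep: just holds four things, 2 x 2, centred at the polisher's x, y = +-32 mm. The two places on the -y side (y = -32 mm, x = -32 and +32 mm) are free; the two at y = +32 mm, by the hinge, are taken.
- motor (a point): Top of the motor housing behind the compartment (polisher's x = 150 mm, y = 0). Motor and brush wheel fill x from 104 to 196 mm, y from -75 to +125 mm, up to 106 mm above the bench.
- cover (a joint): Hinge of the cover, rad: 0 = fully shut, flat against the frame; 1.9 = fully open (start). Plate 164 mm wide (polisher's x -82 to +82 mm), reaching 200 mm from the hinge, 5 mm thick, its underside level with the hinge axis when shut (top face then 69 mm above the bench). A spring always pushes it open, with light damping: holding it shut takes about 6 N at 140 mm from the hinge.
- cover_hinge (a point): Middle of the cover's hinge axis, which runs along the polisher's x; at the polisher's x = 0, y = +80 mm, 64 mm above the bench. Fully open, the cover's free edge is about 253 mm above the bench, 65 mm further out (+y) than the hinge.
- cover_slot (a point): Centre, on the outer face, of the red-rimmed slot in the cover, 174 mm from the hinge: 44 mm long (parallel to the hinge) and 20 mm wide. When the cover is shut the fastener's wing stands through it; if the wing is turned across, the cover strikes it and cannot shut.
- fastener (a joint): Turn of the yellow quarter-turn fastener, rad, counter-clockwise from above: 0 = its wing lies along the polisher's x, in line with the white marks and with the slot in the cover; starts between 0.8 and 1.45; travel from -0.4 to 1.57, no stop or click at 0, stays where it is left (friction 0.05 N m).
- fastener_grip (a point): Middle of the fastener's wing, on its turning axis, 12 mm above the lip (76 mm above the bench), at the polisher's x = 0, y = -94 mm. The wing is an upright yellow plate 30 mm long, 10 mm thick, 24 mm high, standing on the lip. At joint value 0 its length is along the polisher's x.
- drum_orange: Loose orange sanding drum, to be packed: a disc 60 mm in diameter and 22 mm high with an upright steel shaft 14 mm in diameter rising from its centre to 46 mm. Origin at the centre of the underside, z along the shaft. About 0.12 kg.
- drum_green: Loose green sanding drum, to be packed: same size and shape as the orange one (disc 60 mm across, 22 mm high, shaft 14 mm across up to 46 mm). Origin at the centre of the underside, z along the shaft.
- drum_grey: Grey sanding drum of the same size, already in the compartment in one of the places at the polisher's y = +32 mm; stays there. Origin at the centre of the underside.
- heel_block: Wooden heel block, 54 x 54 mm, 34 mm high, already in the compartment in the other place at y = +32 mm; stays there. Origin at the centre of the underside.
- glue_jar: Bystander: black glue jar, 70 mm across, 100 mm high; origin under its centre.
- polish_tin: Bystander: flat red polish tin, 76 mm across, 28 mm high; origin under its centre.
- hammer: Bystander: hammer lying on the bench, about 260 mm long.
- brush: Bystander: brush lying on the bench, about 200 mm long.
- canister: Bystander: grey metal canister, 90 mm across, 190 mm high with its carrying handle; origin under its centre.
- shoe_last: Bystander: blue plastic shoe last, 170 mm long, 75 mm high; origin under its centre.
Not all that is in view belongs to the job. Of the things shaped like the drum_green, the green one is meant. There is more than one size of the drum_orange; the one meant has the size given above.

How it is judged:
By the outcome, as a careful person would: the job done as asked, in the order asked, and still so for the second after the job is handed in, while the arm keeps its last pose, push and grip.
It also fails if it takes over 72 s, if anything falls off the work surface, if the arm or the gripper's body presses on something with over 40 N, if the wrist force passes 120 N, or if a joint passes its speed limit or range.

### The arm

A 6-joint arm with a two-finger parallel gripper is mounted at the origin on the work surface. World frame = base frame: x ahead of the robot, y to its left, z up, the work surface at z = 0. Lengths are in m, angles in degrees, forces in N, time in s.
With the tool pointing down it reaches from about 0.375 to 0.9 m from the base axis. Payload 3.1 kg.
Tool frame: the origin (TCP) lies on the centre line of the jaws, within the pads' length; the fingertips stand 22 mm ahead of it and the grasp point (between the pads) lies 3 mm ahead of it; z points along the fingers, y is the line along which they close (so a half turn about z gives the same grasp; the last joint's range is limited). The gripper opens to 87 mm and grips with 3 to 60 N. Pads are 19 mm wide; open, the fingers measure 117 mm over their backs; the gripper's body (75 mm by 190 mm) begins 51 mm behind the grasp point.
Start: joints at [-81.446, 30.224, 82.088, -0, 67.689, -10.227], TCP at [0.201, -0.592, 0.217] pointing down, gripper open.
Joint ranges: [-176.69, 176.69], [-43.24, 126.21], [12.49, 139.97], [-82, 262], [0, 151.66], [-163.58, 163.58]. Speed limits (degrees/s): [159.86, 159.86, 180, 180, 180, 180].

### API

Orientations are given as a 3x3 rotation matrix whose columns are the frame's x, y, z axes.
In Python, from rig import * gives the robot as it stands.
- The arm moves only by the shell command python3 -m jog 'ROWS'. ROWS is text: rows parted by semicolons, each of 7 numbers parted by spaces: the shift along the tool's x, y, z in mm, then the turn, a rotation vector about the tool's x, y, z in rad, then the finger opening in mm, from 0 to 87. In form: tx ty tz ax ay az fingers; .... A call has 1 to 12 rows; each row shifts and turns the commanded pose from where the row before left it, along the tool's axes as they then stand; what a row does not reach is not made up. A row lasts 1/8 s, in which the tool goes at most 62.5 mm and 10.7 degrees, less where a joint would pass 70% of its speed; a pose out of reach is approached as far as the arm can. A call with a gripper value outside its range is refused whole. The fingers move at their own pace and stop on an object; the grip force is fixed at half the most. Time passes only in rows, so rows that do not move let the fingers close. It gives the time, the measured TCP pose, the force, the opening and the grip force at its end, in the units of the state.
- read_state(): the state, without advancing time (a new reading comes with each control period).
- capture(name): name is "scene" or "side" or "wrist"; returns a dict with "color" (480x640x3 uint8, red, green, blue), "camera_matrix" (3x3 intrinsics, pixels), "distortion" ([k1, k2, p1, p2, k3] as OpenCV has them; the pictures are not rectified), "R" (3x3) and "t" (3): a world point X has camera coordinates R X + t. Camera axes: x right, y down, z forward; pixel columns grow to the right and rows downward; lengths in m; the calibration is good to about 2 mm. A picture is of the moment at which its call begins. There is no depth.
- hand_in(): hands the job in; it is judged then, once.
Trained networks look in the newest picture that a camera, given by its name, has taken for a name from the list of things; names that differ only in an ending like _2 or _b are one class to them, and where a whole thing is asked for, a point or a joint stands for the part that bears it (a point fixed in the world has none). Each returns a list of dicts, best first, with "conf" (0 to 1); they miss things now and then, are a little off and sometimes report something else, mostly with a low value. They report only what shows in the picture. A call takes as long as a camera call. They do not tell look-alikes from the thing itself.
- find_in(camera, target): "at" ([x, y, z] in m, in world coordinates, good to about 4 mm: the middle of the surface that is visible of it).
- trace(camera, target): "pixels" (480x640 bool, what is visible of it).
- place_of(camera, target): "at" ([x, y, z] in m, in world coordinates, good to about 4 mm: a listed point, or the origin of a listed thing).
The state is a dict: "time_s": time; "joint_positions": joint angles; "qvel": joint speeds; "tau": joint torques, N m; "position": TCP position; "tcp_rot": TCP orientation; "force": force on the tool from outside, world axes, zero at the start; "moment": the same for the moment, N m; "opening": opening from 0.0 (shut) to 1.0 (fully open); "grasp_force": force on a finger pad.
Only numpy, scipy, OpenCV 4.12 (cv2) and the standard library are available. Lean on these libraries where they do the work, as an engineer would, in place of code of your own. Each camera call takes 0.05 s, during which the arm holds its last target. There are 200 camera calls.

## Working session

There is one attempt and no reset: what is moved stays moved. The work goes in short steps, Python scripts to look and compute and a shell command to move; the robot and the scene stay as the last step left them, time stands still between calls to the robot, and variables do not carry over. Pictures are saved under pics/ and viewed, at most 10 in all, crops included, and the job is handed in when it is done.

```bash
mkdir -p pics; ls
cat > h.py <<'E'
from rig import *
import numpy as np, cv2
def snap(n,f=None):
    c=capture(n)
    if f: cv2.imwrite('pics/'+f,cv2.cvtColor(c['color'],cv2.COLOR_RGB2BGR))
    return c
def ray(c,px,z):
    u=cv2.undistortPoints(np.array([[px]],float),np.array(c['camera_matrix']),np.array(c['distortion']))[0,0]
    R=np.array(c['R']);t=np.array(c['t']);o=-R.T@t;d=R.T@np.array([u[0],u[1],1]);return o+d*(z-o[2])/d[2]
def proj(c,X):
    return cv2.projectPoints(np.array(X,float).reshape(-1,3),cv2.Rodrigues(np.array(c['R']))[0],np.array(c['t']),np.array(c['camera_matrix']),np.array(c['distortion']))[0].reshape(-1,2)
E
python3 - <<'E'
from h import *
np.set_printoptions(precision=4,suppress=True)
cs={n:snap(n,n+'0.png') for n in('scene','side')}
for n in cs:
  for t in ['polisher','well','cover_hinge','cover_slot','fastener_grip','motor','drum_orange','drum_green','drum_grey','heel_block','glue_jar','canister','hammer','shoe_last','polish_tin','brush']:
    print(n,t,[(np.round(d['at'],3).tolist(),round(d['conf'],2)) for d in place_of(n,t)[:4]])
s=read_state();print(s)
E
```

```text
pics
scene polisher [([0.589, 0.095, -0.003], 0.64)]
scene well [([0.59, 0.098, 0.017], 0.89), ([0.578, -0.244, -0.0], 0.42)]
scene cover_hinge [([0.569, 0.175, 0.062], 0.64)]
scene cover_slot [([0.552, 0.231, 0.226], 0.71)]
scene fastener_grip [([0.61, 0.004, 0.081], 0.49)]
scene motor [([0.731, 0.132, 0.1], 0.73)]
scene drum_orange [([0.578, -0.246, 0.0], 0.77), ([0.745, -0.328, 0.001], 0.58)]
scene drum_green [([0.575, -0.102, -0.001], 0.77), ([0.454, -0.25, -0.001], 0.71), ([0.415, -0.376, 0.0], 0.63)]
scene drum_grey [([0.614, 0.134, 0.012], 0.72), ([0.549, 0.115, 0.009], 0.36)]
scene heel_block [([0.548, 0.114, 0.01], 0.56)]
scene glue_jar [([0.752, -0.219, -0.001], 0.88), ([0.552, 0.113, 0.01], 0.66)]
scene canister [([0.305, 0.405, -0.002], 0.61), ([0.747, -0.219, 0.0], 0.48)]
scene hammer [([0.544, -0.498, 0.001], 0.88)]
scene shoe_last [([0.304, -0.246, 0.001], 0.95)]
scene polish_tin [([0.662, 0.384, -0.0], 0.79)]
scene brush [([0.554, 0.493, 0.002], 0.83), ([0.612, 0.003, 0.078], 0.35)]
side polisher [([0.586, 0.099, -0.0], 0.73)]
side well [([0.586, 0.092, 0.012], 0.67)]
[... 736 characters left out ...]
5), ([0.608, 0.003, 0.077], 0.52), ([0.588, 0.094, -0.001], 0.17)]
side brush [([0.556, 0.489, -0.002], 0.85), ([0.66, 0.382, 0.0], 0.16)]
{'time_s': 1.7, 'joint_positions': array([-81.4456,  30.2206,  82.0885,  -0.0006,  67.6911, -10.2288]), 'qvel': array([ 0.0023, -0.0594,  0.0326, -0.008 ,  0.0506, -0.0582]), 'tau': array([  0.0018, -43.9999, -17.6982,   0.0634,   0.0505,  -0.    ]), 'position': array([ 0.2012, -0.5917,  0.2174]), 'tcp_rot': array([[ 0.9467,  0.322 , -0.    ],
       [ 0.322 , -0.9467,  0.    ],
       [-0.    , -0.    , -1.    ]]), 'force': array([ 0.2033, -0.4391, -0.1608]), 'moment': array([-0.0009,  0.0625, -0.0061]), 'grasp_force': 0.0, 'opening': 1.0000694628111195}
```

View pics/scene0.png

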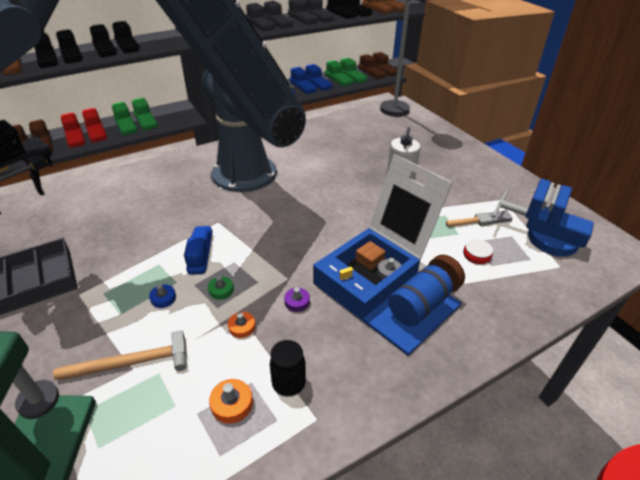

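View pics/side0.png

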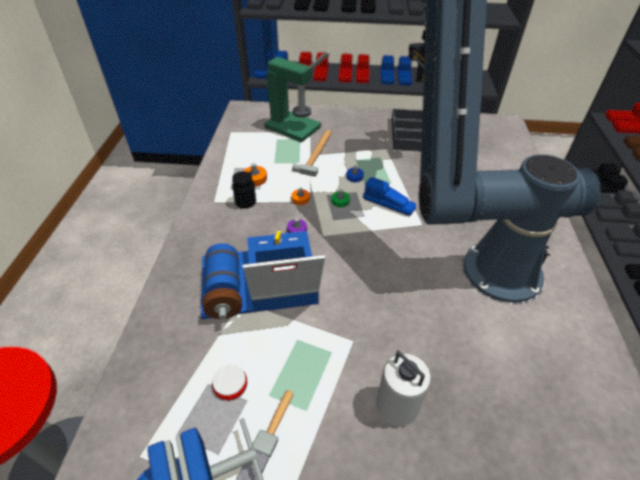

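The scene view shows the orange drum of the right size at about (241,324), next to the bigger one at (231,400). Green is at (220,287), with purple and blue look-alikes at (297,298) and (162,295). The polisher's compartment is near (370,265), with the yellow fastener at (346,272). The side view agrees: orange is at (301,196) and green at (340,199).

I'll move above the drums and look with the wrist camera.

```bash
python3 -m jog '39 -22 2 0 0 0 40;39 -22 2 0 0 0 40;39 -22 2 0 0 0 40;39 -22 2 0 0 0 40;39 -22 2 0 0 0 40;39 -22 2 0 0 0 40;39 -22 2 0 0 0 40;39 -22 2 0 0 0 40;39 -22 2 0 0 0 40;40 -22 2 0 0 0.093 40;0 0 0 0 0 0 40'
cat >> h.py <<'E'
np.set_printoptions(precision=4,suppress=True)
def go(x,y,z=None,phi=None):
    """tool-frame mm from the measured pose to world TCP target, phi = heading of tool x in deg (tool down)"""
    s=read_state();R=np.array(s['tcp_rot']);p=np.array(s['position'])
    d=R.T@(np.array([x,y,p[2] if z is None else z])-p)*1000
    f=np.degrees(np.arctan2(R[1,0],R[0,0]))
    print('shift',d.round(1),'phi now',f.round(2),'az',None if phi is None else np.radians(f-phi).round(4),'tilt',R[:,2].round(4))
E
python3 - <<'E'
from h import *
c=snap('wrist','w1.png')
for t in ['drum_orange','drum_green']:
  print(t,[(np.round(d['at'],4).tolist(),round(d['conf'],2)) for d in place_of('wrist',t)[:4]])
  for d in trace('wrist',t)[:3]:
    v,u=np.nonzero(d['pixels']);m=cv2.moments(d['pixels'].astype(np.uint8),True);print(d['conf'],u.min(),u.max(),v.min(),v.max(),u.mean(),v.mean())
s=read_state();print(s['position'],s['joint_positions'],s['time_s'])
E
```

```text
time_s: 3.08
position: [0.5022, -0.2551, 0.1973]
tcp_rot: [[0.971, 0.237, 0.0], [0.237, -0.971, 0.0], [0.0, -0.0, -1.0]]
force: [-0.6, -0.1, 0.1]
opening: 0.457
grasp_force: 0.0
drum_orange [([0.5807, -0.2466, -0.0031], 0.7)]
0.71 432 509 0 22 468.65832681782643 8.950742767787334
0.68 429 639 122 281 523.0487366936001 203.14005386687188
0.6 298 360 101 168 328.7098051157125 134.13124238733252
drum_green [([0.4526, -0.2501, 0.0001], 0.98), ([0.414, -0.3765, 0.0001], 0.83), ([0.5763, -0.1074, 0.0002], 0.71)]
0.76 273 328 226 282 300.59157727453317 253.99404052443384
0.61 147 217 69 137 181.9116497263487 103.02866823038832
0.58 382 429 285 325 403.1659793814433 299.5412371134021
[ 0.5    -0.2585  0.1974] [-38.7059  26.8502  92.3582  -0.019   60.7906  37.9205] 3.325
```

View pics/w1.png

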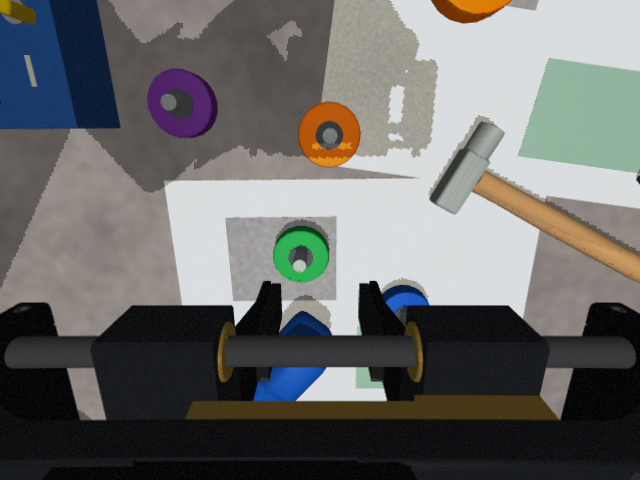

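The wrist view shows green at (301,254), orange at (329,134), purple at (182,103), blue at (407,305) and the polisher at upper left. I'll fit the disc positions by colour.

```bash
cat >> h.py <<'E'
def disc(c,col,near,z=0.022):
    """disc top centre: mask of colour -> pixels to plane z, min enclosing circle"""
    hsv=cv2.cvtColor(c['color'],cv2.COLOR_RGB2HSV)
    lo,hi={'o':((5,150,60),(16,255,255)),'g':((50,120,50),(75,255,255))}[col]
    m=cv2.inRange(hsv,lo,hi);n,l,s,ce=cv2.connectedComponentsWithStats(m)
    k=min((i for i in range(1,n) if s[i,4]>300),key=lambda i:np.hypot(*(ce[i]-near)))
    v,u=np.nonzero(l==k);P=np.array([ray(c,(a,b),z)[:2] for a,b in zip(u,v)],np.float32)
    (x,y),r=cv2.minEnclosingCircle(P*1000);return x/1000,y/1000,r
E
python3 - <<'E'
from h import *
c=snap('wrist')
g=disc(c,'g',(301,254));o=disc(c,'o',(329,134));print(g,o)
for n,p,t in((g,(301,254),0),(o,(329,134),0)):print(ray(c,p,.022),ray(c,p,.011))
print('shafttop',ray(c,(300,265),.046),ray(c,(330,135),.046))
go(g[0],g[1],0.05)
E
```

```text
(0.45752032470703125, -0.24637103271484376, 31.525291442871094) (0.580814453125, -0.2455817413330078, 29.341102600097656)
[ 0.4558 -0.2501  0.022 ] [ 0.4517 -0.2504  0.011 ]
[ 0.5795 -0.2497  0.022 ] [ 0.5794 -0.25    0.011 ]
shafttop [ 0.4532 -0.2509  0.046 ] [ 0.5792 -0.25    0.046 ]
shift [-38.4 -21.7 147.4] phi now 13.37 az None tilt [-0.0001 -0.0002 -1.    ]
```

```bash
python3 -m jog '-20 -11 0 0 0 0 40;-20 -11 30 0 0 0 40;0 0 30 0 0 0 40;0 0 0 0 0 0 40;0 0 0 0 0 0 40'
python3 - <<'E'
from h import *
c=snap('wrist','w2.png')
g=disc(c,'g',(320,290));o=disc(c,'o',(340,134));print(g,o)
print(proj(c,[[g[0],g[1],.022],[g[0],g[1],.046]]))
go(g[0]-.001,g[1],0.048)
E
```

```text
time_s: 4.0
position: [0.4571, -0.2466, 0.1382]
tcp_rot: [[0.973, 0.232, 0.001], [0.232, -0.973, -0.001], [0.001, 0.001, -1.0]]
force: [-0.3, 0.3, 0.8]
opening: 0.457
grasp_force: 0.0
(0.4568741455078125, -0.24593594360351562, 30.642107009887695) (0.5801668090820312, -0.24521640014648438, 29.658409118652344)
[[317.4669 233.176 ]
 [317.3545 241.9723]]
shift [-1.5 -1.2 90.5] phi now 13.42 az None tilt [ 0.002  -0.0017 -1.    ]
```

View pics/w2.png

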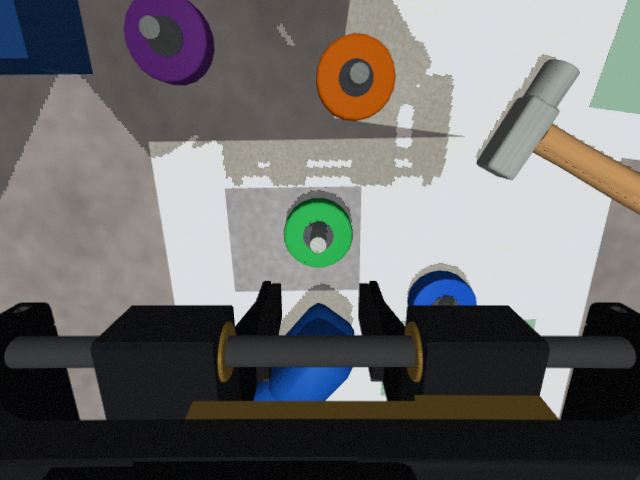

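Green is at (317,233), between the fingers, and its shaft is in line. I'll go down and grip it.

```bash
python3 -m jog '-1 -1 30 0 0 0 40;0 0 30 0 0 0 40;0 0 20 0 0 0 40;0 0 10 0 0 0 40;0 0 0 0 0 0 40;0 0 0 0 0 0 0;0 0 0 0 0 0 0;0 0 0 0 0 0 0;0 0 0 0 0 0 0'
python3 - <<'E'
from h import *
s=read_state();print(s['position'],s['opening']*87,s['grasp_force'])
E
```

```text
time_s: 5.18
position: [0.4555, -0.2448, 0.0476]
tcp_rot: [[0.973, 0.233, 0.0], [0.233, -0.973, -0.0], [0.0, 0.0, -1.0]]
force: [0.1, 0.8, -0.5]
opening: 0.089
grasp_force: 0.0
[ 0.4555 -0.2448  0.0476] 7.74230635598954 0.0
```

Run:
```python
from h import *
s=read_state();print(s['position'],s['opening']*87,s['grasp_force'])
c=snap('side');K=c['color'][150:240,270:420];cv2.imwrite('pics/a.png',cv2.cvtColor(cv2.resize(K,None,fx=5,fy=5),cv2.COLOR_RGB2BGR))
print([d for d in place_of('side','drum_green')])
s=read_state();print(s['position'],s['opening']*87,s['grasp_force'])
c=snap('wrist','w3.png')
print(disc(c,'g',(320,290)))
```

```text
[ 0.4555 -0.2448  0.0476] 7.74230635598954 0.0
[{'at': [0.4544, -0.2453, -0.0029], 'conf': 0.58}, {'at': [0.5748, -0.1031, 0.0025], 'conf': 0.51}, {'at': [0.4106, -0.376, -0.0017], 'conf': 0.48}, {'at': [0.7479, -0.2144, 0.0019], 'conf': 0.18}]
[ 0.4554 -0.2447  0.0474] 2.938995212672266 0.0
(0.4583916015625, -0.24583045959472657, 30.888187408447266)
```

View pics/w3.png

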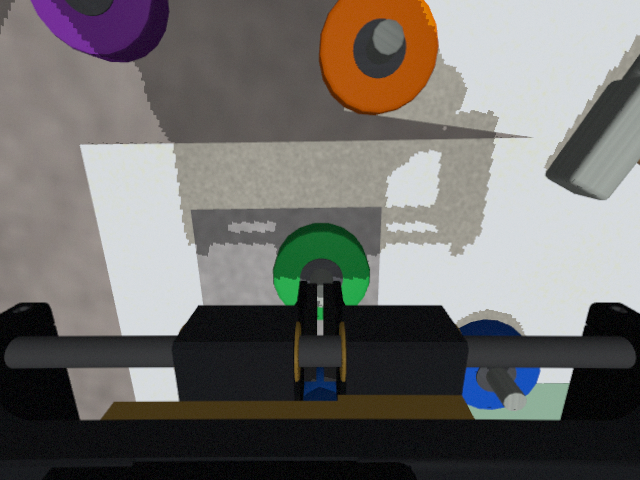

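The green disc is centred near (321,272) with the fingers over it, but they have closed to less than 14 mm. I'll check where the shaft is relative to the tips.

```bash
python3 - <<'E'
from h import *
c=snap('wrist');s=read_state();p=s['position'];R=np.array(s['tcp_rot']);print(p,s['opening']*87,s['grasp_force'])
P=[p+R@np.array(q)/1000 for q in([0,0,0],[0,0,22],[9.5,0,22],[-9.5,0,22])]
print(proj(c,P)); print(proj(c,[[.456,-.2455,.022],[.456,-.2455,.046],[.456,-.2455,0]]))
im=c['color'][200:400,240:400];cv2.imwrite('pics/w3c.png',cv2.cvtColor(cv2.resize(im,None,fx=4.5,fy=3,interpolation=cv2.INTER_CUBIC)*1,cv2.COLOR_RGB2BGR))
E
python3 -m jog '0 0 0 0 0 0 0;0 0 0 0 0 0 0'
```

```text
[ 0.4553 -0.2447  0.0473] 1.028059880586678 0.0
[[317.8677 295.7439]
 [318.0127 278.6728]
 [318.0132 263.7843]
 [318.0123 293.15  ]]
[[319.6388 275.7076]
 [319.6784 293.8525]
 [319.6094 262.2428]]
time_s: 5.62
position: [0.4553, -0.2447, 0.0473]
tcp_rot: [[0.973, 0.233, -0.0], [0.233, -0.973, 0.0], [-0.0, -0.0, -1.0]]
force: [-0.8, -0.1, 0.0]
opening: 0.008
grasp_force: 0.0
```

View pics/w3c.png

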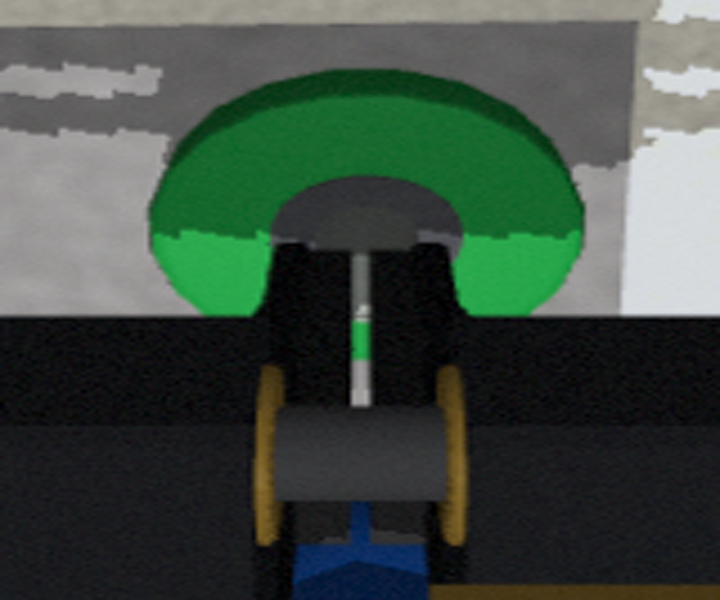

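Run:
```python
from h import *
c=snap('wrist');s=read_state();p=s['position'];R=np.array(s['tcp_rot'])
o=-np.array(c['R']).T@c['t'];print('cam in tool',R.T@(o-p)*1000)
for z in(22,10,0,-10):
  print(z,proj(c,[p+R@np.array(q)/1000 for q in([9.5,20,z],[9.5,-20,z],[0,20,z],[0,-20,z])]).round(0).tolist())
```

```text
cam in tool [  85.2814    0.6582 -167.0325]
22 [[352.0, 264.0], [284.0, 264.0], [352.0, 279.0], [284.0, 279.0]]
10 [[354.0, 272.0], [282.0, 272.0], [354.0, 288.0], [282.0, 288.0]]
0 [[356.0, 279.0], [280.0, 279.0], [355.0, 296.0], [280.0, 296.0]]
-10 [[358.0, 288.0], [278.0, 288.0], [357.0, 305.0], [278.0, 305.0]]
```

The view shows the fingertips roughly level with the TCP, above the shaft top, instead of 22 mm ahead as stated. I'll open, lower in small steps watching the force, and then close again.

```bash
python3 -m jog '0 0 0 0 0 0 40;0 0 0 0 0 0 40;0 0 0 0 0 0 40;0 0 3 0 0 0 40;0 0 3 0 0 0 40;0 0 0 0 0 0 40'; python3 -m jog '0 0 4 0 0 0 40;0 0 4 0 0 0 40;0 0 0 0 0 0 40'
```

```text
time_s: 6.42
position: [0.4552, -0.2445, 0.041]
tcp_rot: [[0.973, 0.233, -0.001], [0.233, -0.973, 0.0], [-0.0, -0.001, -1.0]]
force: [-0.1, -0.2, 0.3]
opening: 0.447
grasp_force: 0.0
time_s: 6.8
position: [0.4551, -0.2445, 0.0329]
tcp_rot: [[0.973, 0.233, -0.001], [0.233, -0.973, 0.001], [-0.001, -0.001, -1.0]]
force: [-0.2, -0.9, 0.4]
opening: 0.46
grasp_force: 0.0
```

```bash
python3 -m jog '1 0 3 0 0 0 40;0 0 2 0 0 0 40;0 0 0 0 0 0 40'; python3 -m jog '0 0 0 0 0 0 5;0 0 0 0 0 0 5;0 0 0 0 0 0 5;0 0 0 0 0 0 5;0 0 0 0 0 0 5'
python3 - <<'E'
from h import *
c=snap('wrist');print(disc(c,'g',(320,270)))
E
```

```text
time_s: 7.18
position: [0.4562, -0.2444, 0.0282]
tcp_rot: [[0.973, 0.233, -0.0], [0.233, -0.973, 0.0], [-0.0, -0.0, -1.0]]
force: [-0.3, -0.4, -0.9]
opening: 0.458
grasp_force: 0.0
time_s: 7.8
position: [0.4565, -0.2446, 0.0284]
tcp_rot: [[0.973, 0.233, 0.0], [0.233, -0.973, -0.0], [0.0, 0.0, -1.0]]
force: [-0.1, 0.8, -0.6]
opening: 0.149
grasp_force: 30.0
(0.4594854736328125, -0.24480595397949217, 30.090675354003906)
```

Green is gripped: 13 mm opening, 30 N. I'll lift it and go to look at the polisher.

```bash
python3 -m jog '0 0 -15 0 0 0 5;0 0 -40 0 0 0 5;14 -30 -20 0 0 0 5;14 -31 -20 0 0 0 5;14 -31 -20 0 0 0 5;14 -31 -20 0 0 0 5;14 -31 -20 0 0 0 5;14 -31 -15 0 0 0 5;14 -31 0 0 0 0 5;14 -30 0 0 0 0 5;0 0 0 0 0 0 5;0 0 0 0 0 0 5'
python3 - <<'E'
from h import *
c=snap('wrist','w4.png')
s=read_state();print(s['position'],s['opening']*87,s['grasp_force'])
for t in ['polisher','well','cover_hinge','fastener_grip','motor','drum_grey','heel_block']:
  print(t,[(np.round(d['at'],4).tolist(),round(d['conf'],2)) for d in place_of('wrist',t)[:2]])
O=np.array([.587,.0956]);a=np.radians(13.5);X=np.array([np.cos(a),np.sin(a)]);Y=np.array([-X[1],X[0]])
w=lambda x,y,z:[*(O+X*x+Y*y),z]
pts=[w(*q) for q in[(-64,-64,64),(64,-64,64),(64,64,64),(-64,64,64),(-82,-120,64),(82,-120,64)] for q in[np.array(q)/1000]]
q=proj(c,pts);print(q)
im=cv2.cvtColor(c['color'],cv2.COLOR_RGB2BGR)
for u in q: cv2.drawMarker(im,tuple(int(round(k)) for k in u),(0,0,255),0,10,1)
cv2.imwrite('pics/w4m.png',im)
E
```

```text
time_s: 9.35
position: [0.5076, 0.0207, 0.1987]
tcp_rot: [[0.972, 0.233, -0.0], [0.233, -0.972, -0.0], [-0.0, 0.0, -1.0]]
force: [0.8, -0.1, -1.7]
opening: 0.146
grasp_force: 30.0
[0.5077 0.0203 0.1986] 12.631195794871639 29.999839067459106
polisher [([0.5902, 0.0953, 0.0043], 0.85)]
well [([0.5904, 0.0919, 0.0089], 0.62)]
cover_hinge [([0.5674, 0.172, 0.0632], 0.57)]
fastener_grip [([0.6117, 0.0022, 0.0779], 0.69), ([0.7514, -0.2185, -0.0002], 0.49)]
motor []
drum_grey [([0.6088, 0.1369, 0.0097], 0.98)]
heel_block [([0.548, 0.1133, 0.0124], 0.82)]
[[329.5813 193.1805]
 [331.3273  25.0857]
 [161.7131  24.1701]
 [182.8923 192.9339]
 [392.2473 213.2862]
 [407.3273  -3.0638]]
```

View pics/w4m.png

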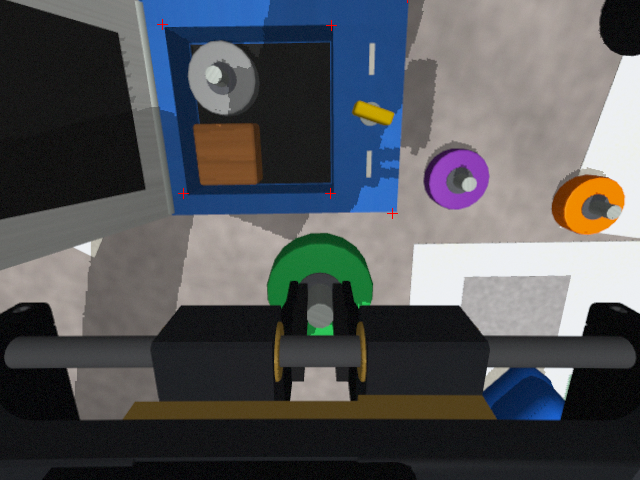

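The compartment's corners match the predicted markers within about 1–2 px. The grey drum is at (222,76), the heel block at (228,154) and the wing at (373,112), turned about 1.1 rad. Green hangs centred at (320,285).

```bash
cat >> h.py <<'E'
O=np.array([.587,.0956]);_a=np.radians(13.5);X=np.array([np.cos(_a),np.sin(_a)]);Y=np.array([-X[1],X[0]])
def w(x,y): return O+X*x/1000+Y*y/1000
def loc(p): d=np.array(p)[:2]-O; return np.array([d@X,d@Y])*1000
E
python3 - <<'E'
from h import *
c=snap('wrist');s=read_state();p=s['position']
d=disc(c,'g',(320,270),p[2]-.0284+.022);print(d,loc(p),loc(d[:2]))
print('wing',loc(ray(c,(357,103),.088)),loc(ray(c,(393,121),.088)))
go(*w(32,-32)); go(*w(-32,-32))
E
```

```text
(0.5111815185546875, 0.020117565155029295, 30.02025604248047) [-94.347  -54.6238] [-91.3446 -55.6974]
wing [  8.1022 -83.4961] [  -4.55   -111.0655]
shift [126.3 -22.8  -0. ] phi now 13.41 az None tilt [-0.0001 -0.     -1.    ]
shift [ 62.3 -22.7  -0. ] phi now 13.41 az None tilt [-0.0001 -0.     -1.    ]
```

```bash
python3 -m jog '31 -6 0 0 0 0 5;31 -6 0 0 0 0 5;31 -6 0 0 0 0 5;30 -6 10 0 0 0 5;0 0 30 0 0 0 5;0 0 30 0 0 0 5;0 0 30 0 0 0 5;0 0 0 0 0 0 5'
python3 - <<'E'
from h import *
c=snap('wrist','w5.png');s=read_state();p=s['position'];print(p,loc(p),s['force'])
d=disc(c,'g',(320,270),p[2]-.0284+.022);print(d,loc(d[:2]))
E
```

```text
time_s: 10.8
position: [0.6197, 0.0728, 0.0957]
tcp_rot: [[0.973, 0.232, -0.007], [0.232, -0.973, 0.0], [-0.007, -0.002, -1.0]]
force: [-1.0, -0.3, -1.7]
opening: 0.147
grasp_force: 30.0
[0.6213 0.0728 0.0974] [ 28.0662 -30.232 ] [-0.3965 -0.696  -1.2924]
(0.6237861328125, 0.07295109558105468, 29.915964126586914) [ 30.4824 -30.6107]
```

```bash
python3 -m jog '0 0 25 0 0 0 5;0 0 15 0 0 0 5;0 0 10 0 0 0 5;0 0 5 0 0 0 5;0 0 0 0 0 0 5'; python3 -m jog '0 0 2 0 0 0 5;0 0 0 0 0 0 5'
```

```text
time_s: 11.48
position: [0.6222, 0.0728, 0.0434]
tcp_rot: [[0.973, 0.233, 0.0], [0.233, -0.973, 0.0], [0.0, -0.0, -1.0]]
force: [-0.2, 0.2, -1.4]
opening: 0.15
grasp_force: 30.0
time_s: 11.72
position: [0.6223, 0.0728, 0.0416]
tcp_rot: [[0.973, 0.233, 0.0], [0.233, -0.973, -0.0], [0.0, 0.0, -1.0]]
force: [1.2, -0.7, -1.6]
opening: 0.144
grasp_force: 30.0
```

Not down yet; a little more, then I'll release and lift.

```bash
python3 -m jog '0 0 1.5 0 0 0 5;0 0 0 0 0 0 5'; python3 -m jog '0 0 0 0 0 0 24;0 0 0 0 0 0 24;0 0 -20 0 0 0 24;0 0 -40 0 0 0 24;-30 10 -50 0 0 0 24;-30 0 -30 0 0 0 24;-20 0 0 0 0 0 24;0 0 0 0 0 0 40;0 0 0 0 0 0 40'
python3 - <<'E'
from h import *
c=snap('wrist','w5.png');s=read_state();p=s['position'];print(p,loc(p))
d=disc(c,'g',(250,200),.034);print(d,loc(d[:2]))
print(loc(ray(c,(0,0),0)))
go(.580,-.245)
E
```

```text
time_s: 11.98
position: [0.6224, 0.0728, 0.0405]
tcp_rot: [[0.973, 0.233, 0.001], [0.233, -0.973, -0.0], [0.001, 0.0, -1.0]]
force: [0.1, -0.4, 1.8]
opening: 0.144
grasp_force: 30.0
time_s: 13.1
position: [0.5477, 0.0445, 0.1804]
tcp_rot: [[0.973, 0.233, 0.002], [0.233, -0.973, -0.0], [0.002, 0.0, -1.0]]
force: [-0.3, 0.6, -0.3]
opening: 0.406
grasp_force: 0.0
[0.5478 0.0445 0.18  ] [-50.0881 -40.5196]
(0.620270263671875, 0.07116786956787109, 29.77115821838379) [ 26.6474 -31.5239]
[136.448  228.9739]
shift [-36.  289.1   0.1] phi now 13.46 az None tilt [ 0.0013 -0.     -1.    ]
```

Run:
```python
from h import *
for i in range(3): c=snap('wrist')
s=read_state();p=s['position'];print(p,loc(p))
d=disc(c,'g',(250,200),.034);print(d,loc(d[:2]))
im=cv2.cvtColor(c['color'],cv2.COLOR_RGB2BGR)
for x,y,z in[(64,-64,64),(64,64,64),(-64,64,64),(-64,-64,64),(64,-64,12),(-64,-64,12),(*loc(d[:2]),34)]:
    u=proj(c,[[*w(x,y),z/1000]])[0];cv2.drawMarker(im,tuple(int(round(k)) for k in u),(0,0,255),0,10,1)
cv2.imwrite('pics/w5m.png',im)
```

```text
[0.5472 0.0446 0.1794] [-50.5656 -40.3102]
(0.620345947265625, 0.07108111572265625, 29.786882400512695) [ 26.7008 -31.6259]
```

View pics/w5m.png

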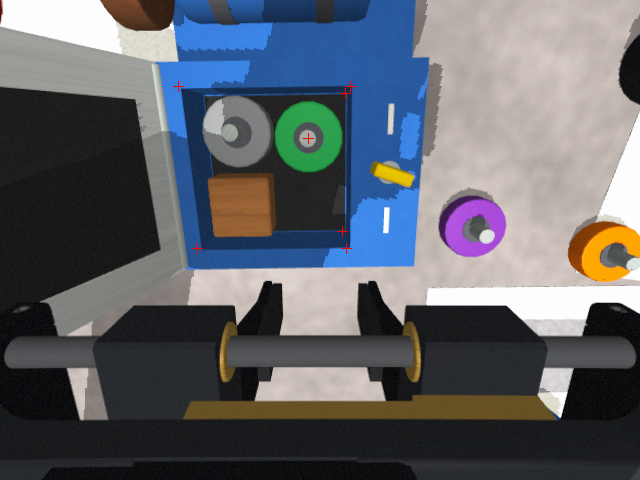

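Green sits at (308,137), about 5 mm short of its place toward the robot, so there isn't enough room for orange. I'll re-grip its shaft and slide it 5 mm toward +x.

```bash
python3 -m jog '40 -4 20 0 0 0 24;37 -5 25 0 0 0 24;0 0 30 0 0 0 24;0 0 30 0 0 0 24;0 0 22 0 0 0 24;0 0 9 0 0 0 24;0 0 0 0 0 0 24;0 0 0 0 0 0 5;0 0 0 0 0 0 5;0 0 0 0 0 0 5'
python3 - <<'E'
from h import *
s=read_state();print(loc(s['position']),s['position'],s['opening']*87,s['grasp_force'],s['force'])
E
```

```text
time_s: 14.55
position: [0.6202, 0.0712, 0.045]
tcp_rot: [[0.973, 0.233, 0.002], [0.233, -0.973, 0.0], [0.002, 0.0, -1.0]]
force: [0.5, 0.2, 2.5]
opening: 0.143
grasp_force: 30.0
[ 26.6287 -31.4672] [0.6202 0.0712 0.045 ] 12.440330205534385 30.000576674938202 [0.5352 0.1768 2.5368]
```

```bash
python3 -m jog '3 0 0 0 0 0 5;2 0 0 0 0 0 5;0 0 0 0 0 0 5;0 0 0 0 0 0 5;0 0 0 0 0 0 24;0 0 0 0 0 0 24;0 0 -15 0 0 0 24;0 0 -40 0 0 0 24;-30 10 -50 0 0 0 24;-40 0 -30 0 0 0 24;0 0 0 0 0 0 40;0 0 0 0 0 0 40'
python3 - <<'E'
from h import *
snap('wrist');c=snap('wrist')
d=disc(c,'g',(300,140),.034);print(d,loc(d[:2]))
go(.580,-.245)
E
```

```text
time_s: 16.05
position: [0.5594, 0.0463, 0.1795]
tcp_rot: [[0.973, 0.233, 0.002], [0.233, -0.973, -0.0], [0.002, 0.001, -1.0]]
force: [0.8, 0.1, -1.6]
opening: 0.412
grasp_force: 0.0
(0.620965576171875, 0.07032984161376953, 29.716106414794922) [ 27.1279 -32.501 ]
shift [-47.6 288.3  -0. ] phi now 13.46 az None tilt [-0.0001  0.0001 -1.    ]
```

It barely moved. I'll repeat the slide and check readings along the way.

```bash
python3 -m jog '33 -4 20 0 0 0 24;32 -5 25 0 0 0 24;0 0 30 0 0 0 24;0 0 30 0 0 0 24;0 0 24 0 0 0 24;0 0 10 0 0 0 24;0 0 0 0 0 0 24;0 0 0 0 0 0 24'
python3 - <<'E'
from h import *
s=read_state();print(loc(s['position']),s['position'],s['opening']*87,s['grasp_force'],s['force'])
c=snap('wrist','w6.png');im=c['color'][190:340,220:420];cv2.imwrite('pics/w6c.png',cv2.cvtColor(cv2.resize(im,None,fx=4,fy=4,interpolation=cv2.INTER_CUBIC),cv2.COLOR_RGB2BGR))
E
```

```text
time_s: 17.15
position: [0.6206, 0.0702, 0.0406]
tcp_rot: [[0.973, 0.233, 0.002], [0.233, -0.973, -0.0], [0.002, 0.0, -1.0]]
force: [-0.1, 0.1, 0.7]
opening: 0.276
grasp_force: 0.0
[ 26.691  -32.5582] [0.6206 0.0702 0.0406] 23.982867033698938 0.0 [-0.0928  0.1163  0.7177]
```

View pics/w6c.png

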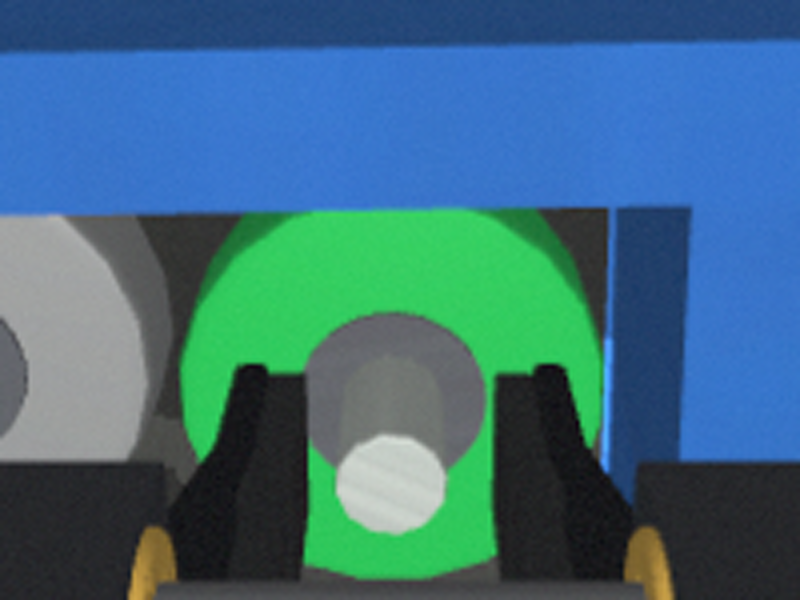

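The shaft stands centred between the pads: its top is at crop (390,485) and the tips are level with the disc. I'll grip, shift and read.

```bash
python3 -m jog '0 0 0 0 0 0 5;0 0 0 0 0 0 5;0 0 0 0 0 0 5;0 0 -1 0 0 0 5;0 0 0 0 0 0 5'; python3 -m jog '2 0 0 0 0 0 5;2 0 0 0 0 0 5;1 0 0 0 0 0 5;0 0 0 0 0 0 5;0 0 0 0 0 0 5'
python3 - <<'E'
from h import *
s=read_state();print(loc(s['position']),s['position'],s['opening']*87,s['grasp_force'],s['force'])
E
```

```text
time_s: 17.82
position: [0.6194, 0.0701, 0.0407]
tcp_rot: [[0.973, 0.233, -0.001], [0.233, -0.973, -0.0], [-0.001, -0.0, -1.0]]
force: [-1.2, -0.4, 0.4]
opening: 0.143
grasp_force: 30.0
time_s: 18.45
position: [0.6246, 0.0713, 0.0408]
tcp_rot: [[0.973, 0.233, 0.0], [0.233, -0.973, 0.0], [0.0, 0.0, -1.0]]
force: [-2.1, -0.2, 1.6]
opening: 0.147
grasp_force: 30.0
[ 30.9297 -32.3727] [0.6246 0.0713 0.0408] 12.757744980599927 30.00028967857361 [-2.1343 -0.1796  1.6139]
```

```bash
python3 -m jog '1 0 0 0 0 0 5;0 0 0 0 0 0 5;0 0 0 0 0 0 24;0 0 0 0 0 0 24;0 0 0 0 0 0 24;0 0 -25 0 0 0 24;0 0 -40 0 0 0 24;0 0 -40 0 0 0 24;-35 10 -35 0 0 0 24;-40 0 0 0 0 0 24;0 0 0 0 0 0 40;0 0 0 0 0 0 40'
python3 - <<'E'
from h import *
snap('wrist');c=snap('wrist')
d=disc(c,'g',(300,140),.034);print(d,loc(d[:2]))
go(.580,-.245)
E
```

```text
time_s: 19.95
position: [0.5559, 0.0443, 0.1812]
tcp_rot: [[0.973, 0.232, 0.002], [0.232, -0.973, -0.0], [0.002, 0.0, -1.0]]
force: [0.0, -0.2, -0.5]
opening: 0.41
grasp_force: 0.0
(0.6265802612304687, 0.07080487060546875, 29.687721252441406) [ 32.6983 -33.3499]
shift [-44.2 287.    0. ] phi now 13.46 az None tilt [ 0.0014 -0.     -1.    ]
```

Green is now at (33,-33) in the polisher frame. Next, orange, at (0.581,-0.2455).

```bash
python3 -m jog '-5 36 0 0 0 0 40;-5 36 0 0 0 0 40;-5 36 0 0 0 0 40;-5 36 0 0 0 0 40;-6 36 10 0 0 0 40;-6 36 20 0 0 0 40;-6 36 20 0 0 0 40;-5 35 20 0 0 0 40;0 0 10 0 0 0 40;0 0 0 0 0 0 40;0 0 0 0 0 0 40'
python3 - <<'E'
from h import *
c=snap('wrist');d=disc(c,'o',(320,230));print(d);go(.581,-.2455,.028);go(d[0],d[1])
E
```

```text
time_s: 21.42
position: [0.5802, -0.2436, 0.1011]
tcp_rot: [[0.972, 0.234, 0.0], [0.234, -0.972, 0.0], [0.0, -0.0, -1.0]]
force: [-0.5, 0.3, 0.2]
opening: 0.46
grasp_force: 0.0
(0.5834802856445312, -0.24422389221191407, 30.911476135253906)
shift [ 0.1  1.9 73.5] phi now 13.54 az None tilt [ 0.0008 -0.0003 -1.    ]
shift [2.9 1.2 0. ] phi now 13.54 az None tilt [ 0.0008 -0.0003 -1.    ]
```

```bash
python3 -m jog '0 1 30 0 0 0 40;0 0 25 0 0 0 40;0 0 13 0 0 0 40;0 0 5 0 0 0 40;0 0 0 0 0 0 40;0 0 0 0 0 0 5;0 0 0 0 0 0 5;0 0 0 0 0 0 5;0 0 0 0 0 0 5;0 0 0 0 0 0 5'
python3 - <<'E'
from h import *
s=read_state();print(s['position'],s['opening']*87,s['grasp_force'])
c=snap('wrist');h=cv2.cvtColor(c['color'],cv2.COLOR_RGB2HSV)
p=s['position'];R=np.array(s['tcp_rot'])
# shaft-top: grey-bright blob near fingers
g=((h[...,1]<60)&(h[...,2]>110)).astype(np.uint8);n,l,st,ce=cv2.connectedComponentsWithStats(g[270:340,280:360])
print([(st[i].tolist(),ce[i]+[280,270]) for i in range(1,n) if st[i,4]>60]); print(proj(c,[p+R@np.array([0,0,-18])/1000]))
go(*w(-32,-32),.16)
E
```

```text
time_s: 22.72
position: [0.5801, -0.2458, 0.0282]
tcp_rot: [[0.973, 0.233, 0.0], [0.233, -0.973, -0.0], [0.0, 0.0, -1.0]]
force: [-1.7, 0.4, 3.0]
opening: 0.146
grasp_force: 30.0
[ 0.5801 -0.2458  0.0282] 12.693692630480045 30.000489056110382
[([27, 29, 26, 24, 491], array([319.6334, 310.1609]))]
[[317.7799 312.9027]]
shift [  54.1 -298.4 -131.9] phi now 13.45 az None tilt [ 0.0003 -0.0002 -1.    ]
```

Orange is gripped: 12.7 mm opening, 30 N, with the shaft centred. I'll carry it to the free place.

```bash
python3 -m jog '0 0 -12 0 0 0 5;0 0 -40 0 0 0 5;6 -33 -40 0 0 0 5;6 -33 -40 0 0 0 5;6 -33 0 0 0 0 5;6 -33 0 0 0 0 5;6 -33 0 0 0 0 5;6 -33 0 0 0 0 5;6 -33 0 0 0 0 5;6 -34 0 0 0 0 5;6 -34 0 0 0 0 5;0 0 0 0 0 0 5'
python3 - <<'E'
from h import *
s=read_state();print(s['position'],s['opening']*87,s['grasp_force'])
snap('wrist');c=snap('wrist');s=read_state();print(loc(s['position']))
go(*w(-32,-31),.0405)
d=disc(c,'g',(300,100),.034);print(loc(d[:2]))
E
```

```text
time_s: 24.28
position: [0.5622, 0.0599, 0.1602]
tcp_rot: [[0.972, 0.236, -0.0], [0.236, -0.972, 0.0], [-0.0, -0.0, -1.0]]
force: [-0.1, -0.0, -1.2]
opening: 0.152
grasp_force: 30.0
[0.5622 0.0599 0.1602] 13.238814531284586 30.000353157520294
[-32.1398 -31.2936]
shift [  0.1  -0.4 119.7] phi now 13.52 az None tilt [ 0.0006 -0.0005 -1.    ]
[ 32.9607 -33.2528]
```

```bash
python3 -m jog '0 0 30 0 0 0 5;0 0 30 0 0 0 5;0 0 20 0 0 0 5;0 0 15 0 0 0 5;0 0 10 0 0 0 5;0 0 6 0 0 0 5;0 0 0 0 0 0 5'; python3 -m jog '0 0 4 0 0 0 5;0 0 3 0 0 0 5;0 0 0 0 0 0 5;0 0 1 0 0 0 5;0 0 0 0 0 0 5'
python3 - <<'E'
from h import *
s=read_state();print(loc(s['position']),s['position'],s['force'])
E
```

```text
time_s: 25.25
position: [0.563, 0.0576, 0.0488]
tcp_rot: [[0.973, 0.233, -0.0], [0.233, -0.973, 0.0], [-0.0, -0.0, -1.0]]
force: [-0.2, -0.5, -0.5]
opening: 0.146
grasp_force: 30.0
time_s: 25.88
position: [0.563, 0.0577, 0.0409]
tcp_rot: [[0.973, 0.233, 0.0], [0.233, -0.973, 0.0], [0.0, -0.0, -1.0]]
force: [-0.1, 0.1, -0.6]
opening: 0.148
grasp_force: 30.0
[-32.1982 -31.2809] [0.563  0.0577 0.0409] [-0.1297  0.0503 -0.6169]
```

```bash
python3 -m jog '0 0 0 0 0 0 24;0 0 0 0 0 0 24;0 0 -25 0 0 0 24;0 0 -40 0 0 0 24;0 0 -40 0 0 0 24;-26 20 -35 0 0 0 24;-26 20 0 0 0 0 24;0 0 0 0 0 0 24;0 0 0 0 0 0 24'
python3 - <<'E'
from h import *
c=snap('wrist','w7.png');s=read_state();print(loc(s['position']))
print('g',loc(disc(c,'g',(250,100),.034)[:2]),'o',loc(disc(c,'o',(250,200),.034)[:2]))
h=cv2.cvtColor(c['color'],cv2.COLOR_RGB2HSV);m=cv2.inRange(h,(20,140,80),(35,255,255))
n,l,st,ce=cv2.connectedComponentsWithStats(m)
for k in range(1,n):
  if st[k,4]>80:
    v,u=np.nonzero(l==k);P=np.array([loc(ray(c,q,.088)) for q in zip(u,v)],np.float32)
    print(st[k],ce[k],cv2.minAreaRect(P),P.mean(0))
im=cv2.cvtColor(c['color'],cv2.COLOR_RGB2BGR);q=proj(c,[[*w(0,-94),.088]])[0].astype(int);print(q)
cv2.imwrite('pics/w7c.png',cv2.resize(im[max(0,q[1]-150):q[1]+70,max(0,q[0]-200):q[0]+90],None,fx=2.6,fy=2.6))
E
```

```text
time_s: 27.0
position: [0.5222, 0.0069, 0.1809]
tcp_rot: [[0.973, 0.232, 0.001], [0.232, -0.973, 0.0], [0.001, -0.0, -1.0]]
force: [-0.4, -0.6, 1.0]
opening: 0.275
grasp_force: 0.0
[-83.5992 -70.9794]
g [ 32.2883 -33.774 ] o [-30.8676 -32.9972]
[332 116  42  25 583] [352.6621 127.8491] ((1.3764082193374634, -95.73767852783203), (29.446937561035156, 9.551616668701172), 72.46757507324219) [  1.3483 -95.6447]
[251 325   8  57 255] [253.7255 353.8314] ((-187.37387084960938, -14.709579467773438), (5.7484259605407715, 57.73966979980469), 86.04003143310547) [-187.7368  -14.2618]
[382 325   8  57 255] [385.8314 355.2824] ((-187.39085388183594, -130.21255493164062), (57.825321197509766, 5.727474212646484), 4.0419020652771) [-189.2616 -130.3853]
[ 150  395  370   24 5593] [346.7776 408.3681] ((-244.625732421875, -86.01226806640625), (344.81878662109375, 25.98941421508789), 89.93833923339844) [-246.6787  -97.2007]
[350 129]
```

View pics/w7c.png

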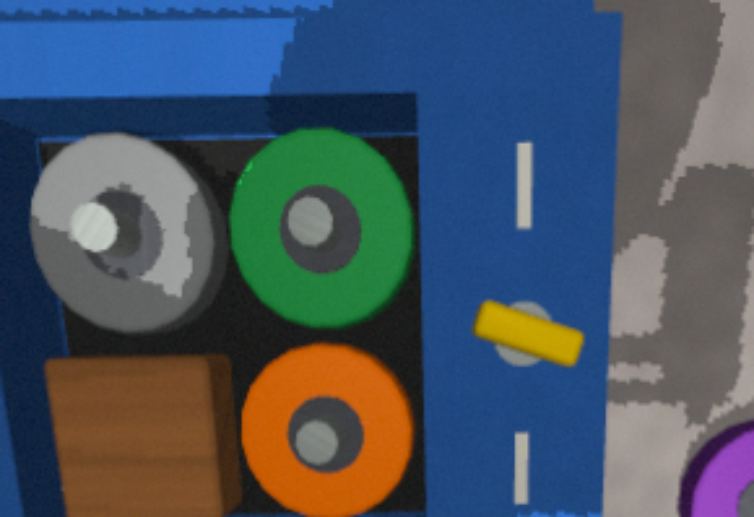

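All four things sit flat in the compartment: green at crop (322,228), orange at (328,430). The wing at crop (528,333) is 72.5° from the line of the white marks. I'll move over it and turn the tool 72.5° counter-clockwise.

```bash
python3 -m jog '42 12 0 0 0 0 32;42 12 0 0 0 0 32;0 0 0 0 0 -0.158 32;0 0 0 0 0 -0.158 32;0 0 0 0 0 -0.158 32;0 0 0 0 0 -0.158 32;0 0 0 0 0 -0.158 32;0 0 0 0 0 -0.158 32;0 0 0 0 0 -0.158 32;0 0 0 0 0 -0.158 32;0 0 0 0 0 0 32;0 0 0 0 0 0 32'
python3 - <<'E'
from h import *
go(*w(.8,-95),.071,86)
E
```

```text
time_s: 28.55
position: [0.6092, 0.0034, 0.1804]
tcp_rot: [[0.073, 0.997, -0.0], [0.997, -0.073, 0.0], [0.0, -0.0, -1.0]]
force: [-0.5, 0.2, -0.8]
opening: 0.366
grasp_force: 0.0
shift [  0.    0.8 109.4] phi now 85.79 az -0.0037 tilt [-0.0004  0.0002 -1.    ]
```

```bash
python3 -m jog '0 1 30 0 0 0 32;0 0 30 0 0 0 32;0 0 25 0 0 0 32;0 0 15 0 0 0 32;0 0 9 0 0 0 32;0 0 0 0 0 0 32;0 0 0 0 0 0 4;0 0 0 0 0 0 4;0 0 0 0 0 0 4;0 0 0 0 0 0 4'
python3 - <<'E'
from h import *
s=read_state();print(s['position'],s['opening']*87,s['grasp_force'],s['force'],s['moment'],s['joint_positions'])
go(*w(0,-94),.071,13.5)
E
```

```text
time_s: 29.8
position: [0.6106, 0.0027, 0.0725]
tcp_rot: [[0.072, 0.997, 0.001], [0.997, -0.072, -0.0], [-0.0, 0.001, -1.0]]
force: [-0.5, 0.6, 2.6]
opening: 0.111
grasp_force: 30.0
[0.6106 0.0027 0.0725] 9.635012603636339 29.998411238193512 [-0.4887  0.6344  2.5868] [-0.0158 -0.0725 -0.0134] [-10.2229  39.9318  90.7762   0.0071  49.2099  -6.0926]
shift [ 1.4 -1.7  1.5] phi now 85.87 az 1.263 tilt [ 0.0014 -0.0002 -1.    ]
```

```bash
python3 -m jog '0 0 0 0 0 0.158 4;0 0 0 0 0 0.158 4;0 0 0 0 0 0.158 4;0 0 0 0 0 0.158 4;0 0 0 0 0 0.158 4;0 0 0 0 0 0.158 4;0 0 0 0 0 0.158 4;0 0 0 0 0 0.157 4;0 0 0 0 0 0 4;0 0 0 0 0 0 4'
python3 - <<'E'
from h import *
s=read_state();print(loc(s['position']),s['position'],s['opening']*87,s['grasp_force'],s['force'],s['moment'])
go(*w(0,-94),.071,13.5)
E
```

```text
time_s: 31.05
position: [0.61, 0.0031, 0.0724]
tcp_rot: [[0.972, 0.236, 0.0], [0.236, -0.972, 0.0], [0.0, -0.0, -1.0]]
force: [-1.3, 1.0, 5.5]
opening: 0.11
grasp_force: 30.0
[  0.7961 -95.3111] [0.61   0.0031 0.0724] 9.573014196947577 29.999186396598816 [-1.3248  0.9507  5.5231] [ 0.2866  0.214  -0.0666]
shift [-0.8 -1.3  1.4] phi now 13.64 az 0.0024 tilt [ 0.0002  0.0005 -1.    ]
```

```bash
python3 -m jog '0 0 0 0 0 0 32;0 0 0 0 0 0 32;0 0 -20 0 0 0 32;0 0 -45 0 0 0 32;0 0 -45 0 0 0 32;-42 -12 0 0 0 0 32;-42 -12 0 0 0 0 32;0 0 0 0 0 0 32;0 0 0 0 0 0 32'
python3 - <<'E'
from h import *
c=snap('wrist','w8.png');print('g',loc(disc(c,'g',(250,100),.034)[:2]),'o',loc(disc(c,'o',(250,200),.034)[:2]))
h=cv2.cvtColor(c['color'],cv2.COLOR_RGB2HSV)
def rect(m,z,box,a):
    n,l,st,ce=cv2.connectedComponentsWithStats(m)
    for k in range(1,n):
      x,y=ce[k]
      if st[k,4]>a and box[0]<x<box[1] and y<box[2]:
        v,u=np.nonzero(l==k);P=np.array([loc(ray(c,q,z)) for q in zip(u,v)],np.float32)
        e=cv2.fitLine(P,cv2.DIST_L2,0,.01,.01).ravel();print(st[k],cv2.minAreaRect(P),np.degrees(np.arctan2(e[1],e[0])),P.mean(0))
rect(cv2.inRange(h,(20,140,80),(35,255,255)),.088,(250,450,280),80)
print('marks');rect(cv2.inRange(h,(0,0,110),(180,60,255)),.064,(320,385,280),40)
go(*w(0,160),.30,103.5)
E
```

```text
time_s: 32.17
position: [0.5238, 0.0061, 0.1821]
tcp_rot: [[0.972, 0.234, 0.002], [0.234, -0.972, -0.0], [0.002, 0.001, -1.0]]
force: [0.5, 0.9, 0.4]
opening: 0.367
grasp_force: 0.0
g [ 32.1591 -33.825 ] o [-30.8104 -32.9896]
[343 109  16  43 613] ((1.1664886474609375, -95.46086120605469), (10.480342864990234, 28.663707733154297), 89.51998901367188) 0.2914411 [  1.5733 -95.5016]
marks
[347  58   6  32 191] ((41.186004638671875, -95.41838836669922), (20.98738670349121, 3.7716445922851562), 1.5527831315994263) 1.5931259 [ 41.3207 -95.3823]
[338 121   5  19  67] ((1.2149176597595215, -89.12975311279297), (13.385822296142578, 3.133370876312256), 1.2699695825576782) 1.3569447 [  1.2875 -89.5277]
[346 168   6  28 133] ((-38.906734466552734, -96.62557983398438), (3.9227731227874756, 22.029163360595703), 89.07843780517578) -0.56053334 [-38.7954 -96.6528]
shift [  82.2 -232.3 -118. ] phi now 13.52 az -1.5705 tilt [ 0.0021 -0.0005 -1.    ]
```

The wing lies within 1° of the white marks and the drums are undisturbed. Next I go up and over to the outside of the cover, fingers closed.

```bash
python3 -m jog '20 0 -46 0 0 0 0;20 0 -46 0 0 0 0;20 0 -46 0 0 0 0;21 -43 0 0 0 0 0;0 -43 0 0 0 0 0;0 -43 0 0 0 0 0;0 -43 0 0 0 0 0;0 -43 0 0 0 0 0;0 -43 0 0 0 0 0;0 0 0 0 0 0 0'; python3 -m jog '0 0 0 0 0 -0.174 0;0 0 0 0 0 -0.174 0;0 0 0 0 0 -0.174 0;0 0 0 0 0 -0.174 0;0 0 0 0 0 -0.174 0;0 0 0 0 0 -0.174 0;0 0 0 0 0 -0.174 0;0 0 0 0 0 -0.174 0;0 0 0 0 0 -0.174 0;0 0 0 0 0 0 0'
python3 - <<'E'
from h import *
s=read_state();print(loc(s['position']),s['joint_positions'],s['opening'])
go(*w(0,185),.215,103.5)
E
```

```text
time_s: 33.48
position: [0.5413, 0.2794, 0.3196]
tcp_rot: [[0.971, 0.238, 0.001], [0.238, -0.971, 0.001], [0.001, -0.001, -1.0]]
force: [0.6, -0.6, -0.8]
opening: 0.002
grasp_force: 0.0
time_s: 34.72
position: [0.5423, 0.2755, 0.3197]
tcp_rot: [[-0.226, 0.974, 0.001], [0.974, 0.226, -0.0], [-0.0, 0.0, -1.0]]
force: [0.2, -0.0, -0.5]
opening: 0.007
grasp_force: 0.0
[ -1.417  185.3671] [16.4314 23.4083 77.0733 -0.0283 79.4954  3.3735] 0.006578053248410698
shift [ -0.3   1.4 104.7] phi now 103.06 az -0.0076 tilt [ 0.0005 -0.0004 -1.    ]
```

```bash
python3 -m jog '0 1 40 0 0 -0.008 0;0 0 40 0 0 0 0;0 0 14 0 0 0 0;-15 0 0 0 0 0 0;-15 0 0 0 0 0 0;-15 0 0 0 0 0 0;-15 0 0 0 0 0 0;-15 0 0 0 0 0 0;-15 0 0 0 0 0 0;0 0 0 0 0 0 0'
python3 - <<'E'
from h import *
c=snap('scene');print([(d['at'],d['conf']) for d in place_of('scene','cover_slot')[:2]])
s=read_state();print(loc(s['position']),s['position'],s['force'],s['joint_positions'])
E
```

```text
time_s: 35.98
position: [0.5638, 0.1877, 0.2258]
tcp_rot: [[-0.235, 0.972, -0.0], [0.972, 0.235, -0.0], [-0.0, -0.0, -1.0]]
force: [0.1, 2.2, 1.2]
opening: 0.005
grasp_force: 0.7
[([0.5634, 0.1744, 0.2372], 0.85)]
[-1.0606 96.1943] [0.5635 0.1889 0.2257] [-0.74    0.6257  0.734 ] [ 7.7588 27.3072 86.0944  0.0168 66.6094 -5.9072]
```

The cover is now about upright. I'll follow its arc down.

```bash
python3 -m jog '-15 0 0 0 0 0 0;-15 0 0 0 0 0 0;-14 0 1 0 0 0 0;-14 0 4 0 0 0 0;-13 0 5 0 0 0 0;-13 0 6 0 0 0 0;-12 0 8 0 0 0 0;-11 0 9 0 0 0 0;-10 0 10 0 0 0 0;0 0 0 0 0 0 0'
python3 - <<'E'
from h import *
c=snap('scene');print([(loc(d['at']),d['at'],d['conf']) for d in place_of('scene','cover_slot')[:2]])
s=read_state();print(loc(s['position']),s['position'],s['force'],s['opening'])
E
```

```text
time_s: 37.33
position: [0.5932, 0.0709, 0.1842]
tcp_rot: [[-0.237, 0.972, 0.004], [0.972, 0.237, -0.007], [-0.007, 0.002, -1.0]]
force: [-1.9, -5.7, 10.6]
opening: 0.003
grasp_force: 5.3
[(array([  0.6394, -32.0344]), [0.5951, 0.0646, 0.1949], 0.87)]
[  0.2876 -24.9479] [0.5931 0.0714 0.1846] [-0.5996 -4.8963  9.9057] 0.003060348000996487
```

```bash
python3 -m jog '-9 0 10 0 0 0 0;-8 0 12 0 0 0 0;-8 0 12 0 0 0 0;-6 0 12 0 0 0 0;-5 0 13 0 0 0 0;-2 0 14 0 0 0 0;0 0 10 0 0 0 0;0 0 10 0 0 0 0;0 0 0 0 0 0 0'
python3 - <<'E'
from h import *
c=snap('scene');print([(loc(d['at']),d['at'],d['conf']) for d in place_of('scene','cover_slot')[:2]])
s=read_state();print(loc(s['position']),s['position'],s['force'],s['opening'])
E
```

```text
time_s: 38.55
position: [0.602, 0.0366, 0.0901]
tcp_rot: [[-0.237, 0.971, 0.003], [0.971, 0.237, -0.002], [-0.003, 0.003, -1.0]]
force: [0.9, -3.0, 5.0]
opening: 0.01
grasp_force: 2.5
[(array([  0.1878, -90.0314]), [0.6082, 0.0081, 0.0987], 0.93)]
[  0.8334 -60.7226] [0.602  0.0367 0.0906] [-0.3164 -2.0164  5.5043] 0.00549134813284204
```

```bash
python3 -m jog '0 0 6 0 0 0 0;0 0 6 0 0 0 0;0 0 4 0 0 0 0;0 0 0 0 0 0 0'; python3 -m jog '0 0 2 0 0 0 0;0 0 2 0 0 0 0;0 0 0 0 0 0 0;0 0 0 0 0 0 0'
```

```text
time_s: 39.15
position: [0.6021, 0.0367, 0.0747]
tcp_rot: [[-0.238, 0.971, 0.004], [0.971, 0.238, -0.003], [-0.004, 0.003, -1.0]]
force: [2.0, -3.2, 5.6]
opening: 0.005
grasp_force: 2.7
time_s: 39.65
position: [0.6022, 0.0365, 0.071]
tcp_rot: [[-0.238, 0.971, 0.004], [0.971, 0.238, -0.003], [-0.004, 0.003, -1.0]]
force: [1.7, -3.8, 5.6]
opening: 0.006
grasp_force: 2.8
```

Spring force only so far, so nothing has struck the wing. Continue down gently until it seats.

```bash
python3 -m jog '0 0 1 0 0 0 0;0 0 1 0 0 0 0;0 0 0 0 0 0 0'; python3 -m jog '0 0 1 0 0 0 0;0 0 1 0 0 0 0;0 0 0 0 0 0 0;0 0 0 0 0 0 0'
```

```text
time_s: 40.02
position: [0.6022, 0.0364, 0.069]
tcp_rot: [[-0.238, 0.971, 0.004], [0.971, 0.238, -0.003], [-0.004, 0.003, -1.0]]
force: [1.1, -3.5, 5.4]
opening: 0.005
grasp_force: 2.8
time_s: 40.52
position: [0.6022, 0.0364, 0.067]
tcp_rot: [[-0.238, 0.971, 0.004], [0.971, 0.238, -0.003], [-0.004, 0.003, -1.0]]
force: [1.1, -4.8, 5.5]
opening: -0.0
grasp_force: 2.8
```

```bash
python3 -m jog '0 0 1 0 0 0 0;0 0 1 0 0 0 0;0 0 0 0 0 0 0'; python3 -m jog '0 0 1 0 0 0 0;0 0 1 0 0 0 0;0 0 0 0 0 0 0'
python3 - <<'E'
from h import *
c=snap('scene','end_scene.png');print([(loc(d['at']),d['at'],d['conf']) for d in place_of('scene','cover_slot')[:2]],[(loc(d['at']),d['at'],d['conf']) for d in place_of('scene','fastener_grip')[:2]])
E
```

```text
time_s: 40.9
position: [0.6022, 0.0363, 0.065]
tcp_rot: [[-0.238, 0.971, 0.004], [0.971, 0.238, -0.003], [-0.004, 0.003, -1.0]]
force: [1.0, -4.6, 5.4]
opening: 0.003
grasp_force: 3.0
time_s: 41.28
position: [0.6022, 0.0363, 0.0637]
tcp_rot: [[-0.238, 0.971, 0.004], [0.971, 0.238, -0.003], [-0.004, 0.004, -1.0]]
force: [-0.2, -4.9, 10.6]
opening: 0.004
grasp_force: 4.8
[(array([  0.3039, -97.2582]), [0.61, 0.0011, 0.0676], 0.75), (array([-203.8199,  368.8728]), [0.3027, 0.4067, -0.002], 0.57)] [(array([  2.5404, -97.7951]), [0.6123, 0.0011, 0.0781], 0.53)]
```

The force has risen with the TCP stopping short, so the cover is on the frame. The slot reads 0.0676 m high, against 0.069 m expected. I'll press slightly more.

```bash
python3 -m jog '0 0 1 0 0 0 0;0 0 1 0 0 0 0;0 0 0 0 0 0 0;0 0 0 0 0 0 0'
python3 - <<'E'
from h import *
for n in('side','scene'):
  c=snap(n);print([(loc(d['at']),d['at'],d['conf']) for d in place_of(n,'cover_slot')[:1]])
h=cv2.cvtColor(c['color'],cv2.COLOR_RGB2HSV);m=cv2.inRange(h,(20,140,80),(35,255,255));q=proj(c,[[*w(0,-95.5),.08]])[0].astype(int);print('yellow px at wing',m[q[1]-10:q[1]+10,q[0]-12:q[0]+12].sum()//255,q)
for t in('glue_jar','canister','polish_tin','drum_orange','drum_green'):print(t,[np.round(d['at'],3) for d in place_of('scene',t)[:3]])
E
```

```text
time_s: 41.92
position: [0.6023, 0.0363, 0.0627]
tcp_rot: [[-0.238, 0.971, 0.005], [0.971, 0.238, -0.003], [-0.005, 0.004, -1.0]]
force: [-1.6, -4.7, 16.3]
opening: 0.008
grasp_force: 7.7
[(array([ -1.8584, -94.2709]), [0.6072, 0.0035, 0.0669], 0.88)]
[(array([  0.7747, -95.7258]), [0.6101, 0.0027, 0.0662], 0.57)]
yellow px at wing 89 [344 272]
glue_jar [array([ 0.752, -0.216, -0.002])]
canister [array([ 0.301,  0.405, -0.001])]
polish_tin []
drum_orange [array([ 0.746, -0.328, -0.   ])]
drum_green [array([ 0.415, -0.374,  0.001]), array([ 0.575, -0.102, -0.004])]
```

Run:
```python
from rig import *
print(hand_in())
```

```text
the job is handed in; nothing more can be done
None
```

I packed the orange and green drums flat in their two places and turned the fastener to within about 1° of the white marks. I then handed the job in at about 42 s, with the closed fingers pressing the cover shut at about 16 N; no verdict was returned.

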